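# Set the wing nut and close the cam clamp on the bracket

## Robot

A 7-joint arm with a two-finger parallel gripper is mounted at the origin on the work surface; the furniture and walls round the work are solid. World frame = base frame: x ahead of the robot, y to its left, z up, the work surface at z = 0. Lengths are in m, angles in rad, forces in N, time in s.
With the tool pointing down it reaches from about 0.425 to 0.875 m from the base axis. Payload 4.7 kg.
Tool frame: the origin (TCP) lies at the very end of the fingers, on their centre line; the grasp point (between the pads) lies 19 mm behind it; z points along the fingers, y is the line along which they close (so a half turn about z gives the same grasp; the last joint's range is limited). The gripper opens to 85 mm and grips with 20 to 120 N. Pads are 22 mm wide; open, the fingers measure 114 mm over their backs; the gripper's body (76 mm by 85 mm) begins 54 mm behind the grasp point. The pads swing forward as they close: fully open they stand 13 mm farther back than shut.
Start: joints at [1.327, 0.321, -0.07, 1.45, 0.023, 1.371, -0.057], TCP at [0.166, -0.629, 0.231] pointing down, gripper open.
Joint ranges: [-2.86, 2.86], [-0.3, 2.09], [-1.38, 1.24], [0.06, 2.45], [-1.56, 4.7], [0.09, 2.05], [-2.69, 2.69]. Speed limits (rad/s): [2.57, 2.57, 3.14, 3.14, 3.14, 3.14, 3.14].

## Interface

Orientations are given as a unit quaternion [x, y, z, w].
In Python, from rig import * gives the robot as it stands.
- The arm moves only by the tool drive_tool, never from a script. Its argument "plan" is a list of rows, each an object of numbers: "gripper": the opening, from 0 (shut) to 1 (fully open); "tx", "ty", "tz": the shift along the tool's x, y, z in mm; "yaw": the turn about the tool's z in rad. A call has 1 to 8 rows; each row shifts and turns the commanded pose from where the row before left it, along the tool's axes as they then stand; what a row does not reach is not made up. A row lasts 1/8 s, in which the tool goes at most 62.5 mm and 10.7 degrees, less where a joint would pass 70% of its speed; a pose out of reach is approached as far as the arm can. A call is refused whole if a number of a shift passes 62.5 or a number of a turn 0.188, either way. A call with a gripper value outside its range is refused whole. The fingers move at their own pace and stop on an object; "force" is the grip in N (left out, the last holds). Time passes only in rows, so rows that do not move let the fingers close. It gives the time, the measured TCP pose, the force, the opening and the grip force at its end, in the units of the state.
- state(): the state, without advancing time (a new reading comes with each control period).
- capture(name): name is "side" or "top" or "wrist"; returns (picture, depth): 480x640x3 uint8, red, green, blue; 480x640 float32, m along the optical axis (not along the pixel's ray), 0 where there is no reading.
- camera_model(name): a dict with "K" (3x3 intrinsics, pixels), "R" (3x3) and "t" (3): a world point X has camera coordinates R X + t; the wrist camera has in their place "mount" (4x4, takes a point from camera to tool coordinates, whose origin is the TCP and whose axes are the flange's). Camera axes: x right, y down, z forward; pixel columns grow to the right and rows downward; lengths in m; the calibration is good to about 2 mm. A picture is of the moment at which its call begins: read the wrist's pose just before it. camera_model takes no time and is no camera call.
- close_job(): hands the job in; it is judged then, once.
The state is a dict: "t": time; "joint_positions": joint angles; "joint_velocities": joint speeds; "joint_efforts": joint torques, N m; "ee_pos": TCP position; "eef_rot": TCP orientation; "contact_force": force on the tool from outside, world axes, zero at the start; "moment": the same for the moment, N m; "opening": finger opening in m; "grasp_force": force on a finger pad.
Only numpy, scipy, OpenCV 4.12 (cv2) and the standard library are available. Lean on these libraries where they do the work, as an engineer would, in place of code of your own. Each camera call takes 0.05 s, during which the arm holds its last target. There are 200 camera calls.

## Task

Of the two like cam clamps with wing nuts, the one with the slotted black bracket under its strap has been left open. With its lever still up, turn its wing nut clockwise, less than a quarter turn, until the wings lie in line with the strap; then flip its cam lever down until it is fully home, leaving the nut in line. Do not touch the other one, which holds the pine block.

Things in the scene. Friction and masses are not known exactly. Their poses are not given: they have to be found in the camera images.
- bracket_clamp: Strap clamp on a wooden base 165 x 100 x 12 mm, fixed to the table, with a slotted black bracket (50 x 95 x 36 mm) held across the base under its strap. Origin: underside of the base, on its centre line. x runs along the steel strap from the wing nut (-x end) to the cam lever (+x end), z up. Strap: 26 mm wide, x = -70 to +66 mm, its top 68 mm up.
- nut_grip (a point): Point to grip that clamp's black wing nut: on its vertical axis, 92 mm above the table, at x = -50 mm, y = 0 of the clamp. The two wings form one flat upright bar 46 mm long and 10 mm thick, from 76 to 104 mm above the table. The point's axes are the clamp's and do not turn with the nut.
- bracket_clamp_nut (a joint): Angle of that wing nut (rad), growing clockwise seen from above, range 0 to 1.9: at 0 the wings stand square across the strap (along the clamp's y), at 1.571 in line with it. Starts at 0.25 to 0.65. It stays where it is left and turns with about 0.05 N m.
- cam_pin (a point): Middle of the level pin (along the clamp's y) about which that clamp's cam lever swings: 40 mm above the table, at x = +66 mm, y = 0 of the clamp. The lever is straight and ends 105 mm from the pin; its outer 56 mm is a black grip 18 mm wide and 12 mm thick, on the line through the pin.
- bracket_clamp_lever (a joint): Angle of that cam lever above level (rad): 0 closed (level, pointing along the clamp's +x away from the nut, the grip's top 46 mm above the table, a hard stop), up to 1.35 open (nearly upright). Starts at 0.9 to 1.25. It stays where it is left; pushing it down near its end takes about 2 N.
- block_clamp: A second clamp of the same make and size, with the same frame, that holds a pine block (45 x 110 x 40 mm) instead of the bracket; its nut and lever also stand at chance angles. Not to be touched. Either clamp may be the left or the right one.

How it is judged:
On the way, in this order (a step that is already met when the one before it is completed fails the run):
1. the wing nut is turned in line with the strap (within 0.22 rad) while the lever is still up (above 0.6 rad) (value of joint bracket_clamp_nut between 1.35 and 1.79 rad and value of joint bracket_clamp_lever above 0.6 rad), for 0.2 s.
2. the cam lever is closed (below 0.15 rad) (value of joint bracket_clamp_lever below 0.15 rad), for 0.2 s.
At the end, for the whole second after the job is handed in: On the clamp with the bracket, the wing nut is in line with the strap (1.35 to 1.79 rad) and the cam lever is closed (below 0.15 rad) (value of joint bracket_clamp_nut between 1.35 and 1.79 rad and value of joint bracket_clamp_lever below 0.15 rad); the robot touches nothing.
It fails at once if the clamp that holds the pine block is touched with more than 2 N (contact force between any of the arm, the fingers and block_clamp above 2 N).
It also fails if it takes over 43 s, if anything falls off the work surface, if the arm or the gripper's body presses on something with over 40 N, if the wrist force passes 120 N, or if a joint passes its speed limit or range.

## Working session

There is one attempt and no reset: what is moved stays moved. The work goes in short steps, Python scripts to look and compute and a tool call to move; the robot and the scene stay as the last step left them, time stands still between calls to the robot, and variables do not carry over. Pictures are saved under pics/ and viewed, at most 10 in all, crops included, and the job is handed in when it is done.

Besides the shell and the picture viewer there is one more tool, called after "Request:" as name([rows], argument=value, ...), one row to a line, values as JSON. drive_tool: Moves the arm, as the interface text tells. Its arguments: {"type":"object","properties":{"plan":{"type":"array"},"force":{"type":"number"}},"required":["plan"]}

```bash
mkdir -p pics
python3 - <<'E'
from rig import *
import cv2,numpy as np
s=state();print(s['t'],s['ee_pos'],s['eef_rot'],s['opening'])
for n in('top','side'):
    p,d=capture(n);cv2.imwrite(f'pics/{n}1.png',p[:,:,::-1]);np.save(f'pics/{n}1.npy',d)
    m=camera_model(n);print(n,m['K'],m['R'],m['t'])
E
```

```text
0.0 [ 0.16550229 -0.62802006  0.23022632] [ 9.91703158e-01  1.28545484e-01 -1.81766735e-04 -9.33710582e-04] 0.0854133485636384
top [[439.64664091   0.         316.42538275]
 [  0.         439.64664091 244.92158367]
 [  0.           0.           1.        ]] [[ 0.0011857  -0.9999539   0.00952873]
 [-0.99786145 -0.00180585 -0.06533959]
 [ 0.06535379 -0.00943088 -0.99781759]] [0.07830839 0.5150602  0.90962213]
side [[592.26433288   0.         326.20524106]
 [  0.         592.26433288 229.52354709]
 [  0.           0.           1.        ]] [[ 9.95379542e-01 -9.60170618e-02 -5.39359378e-04]
 [-5.81249961e-02 -5.98073974e-01 -7.99330349e-01]
 [ 7.64267746e-02  7.95668427e-01 -6.00891590e-01]] [-0.50898575  0.15591277  0.84327624]
```

View pics/top1.png

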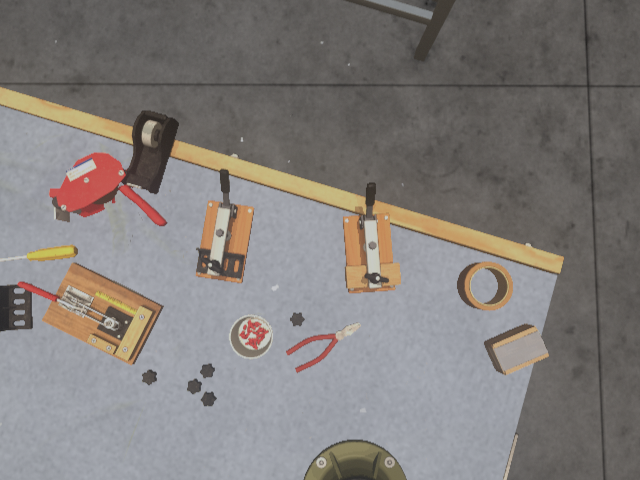

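View pics/side1.png

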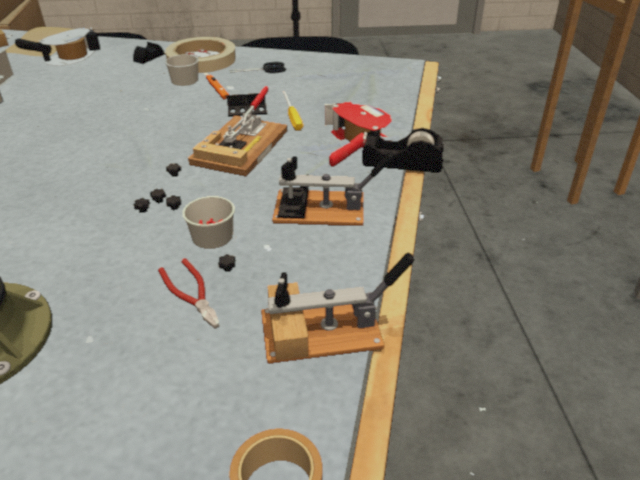

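The bracket clamp is the left one (top view about (222,235)) and the pine-block clamp is the right one (about (372,245)). I'll enlarge the bracket clamp.

Run:
```python
import cv2
p=cv2.imread('pics/top1.png')[160:295,180:270]
cv2.imwrite('pics/c1.png',cv2.resize(p,None,fx=4.4,fy=4.4,interpolation=cv2.INTER_CUBIC))
p=cv2.imread('pics/side1.png')[140:235,260:410]
cv2.imwrite('pics/c2.png',cv2.resize(p,None,fx=5,fy=5,interpolation=cv2.INTER_CUBIC))
```

```text
(no output)
```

View pics/c1.png

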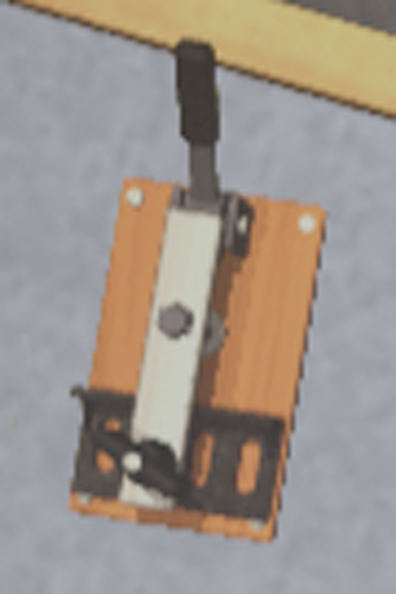

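View pics/c2.png

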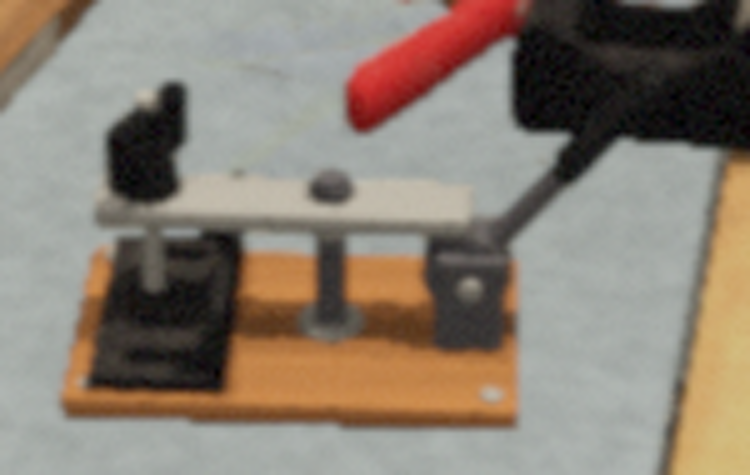

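Clamp base corners in the crop: (125,180), (326,210), (272,540), (72,510). The strap runs from (150,504) to (194,210), and the wings from about (95,442) to (183,490). Lever tip is at (194,45).

```bash
cat > h.py <<'E'
import numpy as np
from rig import *
def ray(n,uv,z):
    m=camera_model(n);K,R,t=map(np.array,(m['K'],m['R'],m['t']))
    c=-R.T@t; d=R.T@np.linalg.inv(K)@[uv[0],uv[1],1]
    return c+d*(z-c[2])/d[2]
def proj(n,X):
    m=camera_model(n);x=np.array(m['R'])@X+m['t'];x=np.array(m['K'])@x;return x[:2]/x[2]
E
python3 - <<'E'
from h import *
f=lambda u,v,z:ray('top',(180+(u+.5)/4.4-.5,160+(v+.5)/4.4-.5),z)
C=np.array([f(125,180,.012),f(326,210,.012),f(272,540,.012),f(72,510,.012)])
o=C.mean(0);print(C.round(4),o)
ex=C[0]+C[1]-C[2]-C[3];ey=C[0]+C[3]-C[1]-C[2]
print(np.linalg.norm(ex)/2,np.linalg.norm(ey)/2,np.arctan2(ex[1],ex[0]),np.arctan2(-ey[0],ey[1]))
a,b=f(150,504,.068),f(194,210,.068);print(a,b,np.linalg.norm(b-a),np.arctan2(*(b-a)[[1,0]]))
th=np.arctan2(*(b-a)[[1,0]])
w=f(95,442,.104)-f(183,490,.104);print('wing',f(139,466,.1),np.linalg.norm(w),np.arctan2(w[1],w[0]))
for t in (np.arctan2(ex[1],ex[0]),th):
  R=np.array([[np.cos(t),-np.sin(t)],[np.sin(t),np.cos(t)]])
  for p in((-.05,0),(.066,0)): print(t,o[:2]+R@p)
# lever angle from side tip
for l in (.9,1.0,1.1,1.2):
  p=o[:2]+R@[.066+.105*np.cos(l),0];X=[*p,.04+.105*np.sin(l)]
  print(l,(proj('top',X)-[180,160])*4.4,(proj('side',X)-[260,140])*5)
print((proj('side',[*(o[:2]+R@[-.05,0]),.104])-[260,140])*5,(proj('top',[*(o[:2]+R@[-.05,0]),.104])-[180,160])*4.4)
E
```

```text
[[0.6094 0.3096 0.012 ]
 [0.595  0.2125 0.012 ]
 [0.4361 0.2366 0.012 ]
 [0.4503 0.3321 0.012 ]] [0.52273017 0.27267582 0.012     ]
0.1606849811130194 0.09739158165065648 -0.1455208120251346 -0.1470252723458475
[0.45330376 0.28248085 0.068     ] [0.5864095  0.26474796 0.068     ] 0.13428176641865902 -0.13244422148165647
wing [0.46976202 0.28036547 0.1       ] 0.043408626265589646 1.0757845856672463
-0.1455208120251346 [0.47325864 0.27992621]
-0.1455208120251346 [0.58803258 0.26310531]
-0.13244422148165647 [0.47316806 0.27927869]
-0.13244422148165647 [0.58815215 0.26396004]
0.9 [191.18025331  35.22062555] [667.6212433  64.122268 ]
1.0 [185.32278354  51.42443601] [643.95751246  48.1311827 ]
1.1 [179.60585657  69.67591756] [618.33023015  34.27644756]
1.2 [174.10862037  89.77591123] [591.02233429  22.73809195]
[146.14854426 100.66396623] [137.83196134 456.22482639]
```

Request:
drive_tool([
  {"tx": 50, "ty": -29, "gripper": 1},
  {"tx": 50, "ty": -29},
  {"tx": 50, "ty": -29},
  {"tx": 50, "ty": -29},
  {"tx": 50, "ty": -29},
  {"tx": 50, "ty": -29},
  {"tx": 50, "ty": -29},
  {"tx": 50, "ty": -29},
])

```text
invalid input
```

Request:
drive_tool([
  {"tx": 12, "ty": -56},
  {"tx": 12, "ty": -56},
  {"tx": 12, "ty": -56},
  {"tx": 12, "ty": -56},
  {"tx": 12, "ty": -56},
  {"tx": 12, "ty": -56},
  {"tx": 12, "ty": -56},
  {"tx": 12, "ty": -56},
])

```text
invalid input
```

Request:
drive_tool([
  {"gripper": 1.0, "tx": 50.0, "ty": -29.0, "tz": 0.0, "yaw": 0.0},
])

```text
t: 0.22
ee_pos: [0.2017, -0.5899, 0.2299]
eef_rot: [0.992, 0.124, -0.002, -0.0]
contact_force: [2.1, -0.2, 0.3]
opening: 0.0858
grasp_force: 0.0
```

Request:
drive_tool([
  {"gripper": 1, "tx": 50, "ty": -29, "tz": 0, "yaw": 0},
  {"gripper": 1, "tx": 50, "ty": -29, "tz": 0, "yaw": 0},
  {"gripper": 1, "tx": 50, "ty": -29, "tz": 0, "yaw": 0},
  {"gripper": 1, "tx": 50, "ty": -29, "tz": 0, "yaw": 0},
  {"gripper": 1, "tx": 50, "ty": -29, "tz": 0, "yaw": 0},
  {"gripper": 1, "tx": 50, "ty": -29, "tz": 0, "yaw": 0},
  {"gripper": 1, "tx": 50, "ty": -29, "tz": 0, "yaw": 0},
])

```text
t: 1.1
ee_pos: [0.4942, -0.3008, 0.231]
eef_rot: [0.992, 0.128, -0.0, 0.0]
contact_force: [0.2, -1.5, -0.9]
opening: 0.0853
grasp_force: 0.0
```

Request:
drive_tool([
  {"gripper": 1, "tx": 12, "ty": -56, "tz": 0, "yaw": 0},
  {"gripper": 1, "tx": 12, "ty": -56, "tz": 0, "yaw": 0},
  {"gripper": 1, "tx": 12, "ty": -56, "tz": 0, "yaw": 0},
  {"gripper": 1, "tx": 12, "ty": -56, "tz": 0, "yaw": 0},
  {"gripper": 1, "tx": 12, "ty": -56, "tz": 0, "yaw": 0},
  {"gripper": 1, "tx": 12, "ty": -56, "tz": 0, "yaw": 0},
  {"gripper": 1, "tx": 12, "ty": -56, "tz": 0, "yaw": 0},
  {"gripper": 1, "tx": 12, "ty": -56, "tz": 0, "yaw": 0},
])

```text
t: 2.1
ee_pos: [0.4714, 0.157, 0.2312]
eef_rot: [0.992, 0.128, 0.0, 0.0]
contact_force: [0.3, -1.3, 1.1]
opening: 0.0853
grasp_force: 0.0
```

Request:
drive_tool([
  {"gripper": 1, "tx": 15, "ty": -59, "tz": 0, "yaw": 0},
  {"gripper": 1, "tx": 15, "ty": -59, "tz": 0, "yaw": 0},
  {"gripper": 1, "tx": 0, "ty": 0, "tz": 0, "yaw": -0.164},
  {"gripper": 1, "tx": 0, "ty": 0, "tz": 0, "yaw": -0.164},
  {"gripper": 1, "tx": 0, "ty": 0, "tz": 0, "yaw": -0.164},
  {"gripper": 1, "tx": 0, "ty": 0, "tz": 0, "yaw": -0.164},
  {"gripper": 1, "tx": 0, "ty": 0, "tz": 0, "yaw": -0.164},
  {"gripper": 1, "tx": 0, "ty": 0, "tz": 0, "yaw": 0},
])

```text
t: 3.1
ee_pos: [0.4706, 0.277, 0.2309]
eef_rot: [0.859, 0.512, -0.0, -0.0]
contact_force: [-0.0, -0.6, 0.0]
opening: 0.0855
grasp_force: 0.0
```

Run:
```python
from h import *
import cv2
from scipy.spatial.transform import Rotation as R
s=state();print(s['ee_pos'],s['eef_rot'],s['joint_positions'])
p,d=capture('wrist');m=camera_model('wrist');np.save('pics/w1.npy',d)
print(m['mount'],m['K'])
np.savez('pics/w1.npz',p=s['ee_pos'],q=s['eef_rot'])
cv2.imwrite('pics/w1.png',p[:,:,::-1])
```

```text
[0.47064702 0.27696408 0.23086657] [ 8.58747015e-01  5.12399632e-01 -4.19173754e-04 -7.87978167e-05] [ 0.31291635  0.21158444 -1.0038869   1.68406266  0.18241319  1.34715028
 -1.21658199]
[[ 3.18324726e-05 -9.46054798e-01 -3.24006664e-01  8.36374678e-02]
 [ 9.99999813e-01 -1.67950623e-04  5.88639004e-04 -5.61848372e-04]
 [-6.11301875e-04 -3.24006622e-01  9.46054615e-01 -1.43848950e-01]
 [ 0.00000000e+00  0.00000000e+00  0.00000000e+00  1.00000000e+00]] [[403.94834288   0.         314.17952657]
 [  0.         403.94834288 244.24066282]
 [  0.           0.           1.        ]]
```

View pics/w1.png

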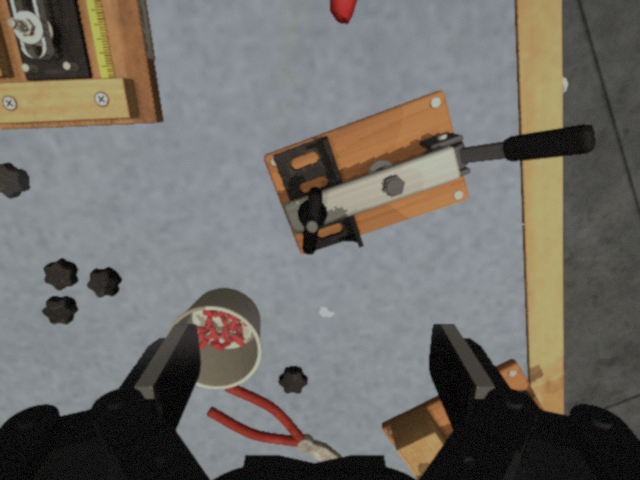

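The wrist view shows the bracket clamp. Its nut is at about (312,220) with the wings nearly vertical in the image, parallel to the tool x. I'll zoom in on the nut.

Run:
```python
import cv2
p=cv2.imread('pics/w1.png')[165:265,255:385]
cv2.imwrite('pics/c3.png',cv2.resize(p,None,fx=6,fy=6,interpolation=cv2.INTER_CUBIC))
```

```text
(no output)
```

View pics/c3.png

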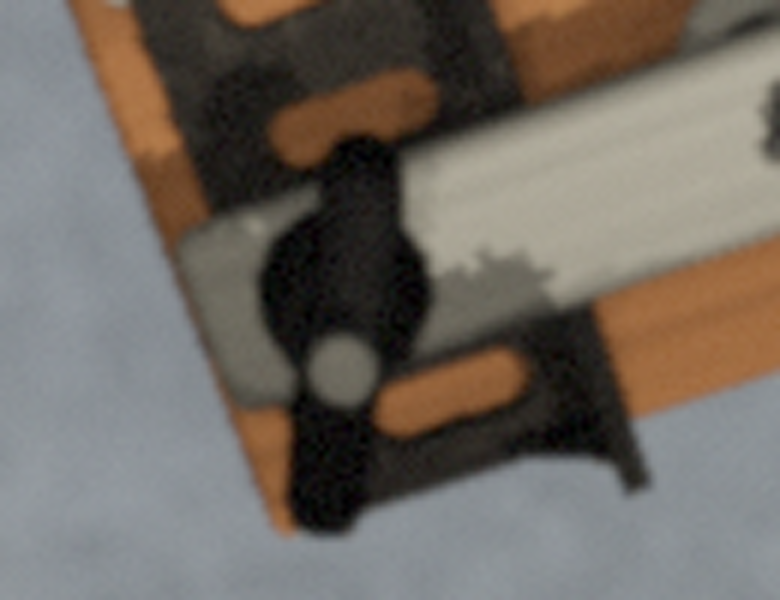

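```bash
cat >> h.py <<'E'
from scipy.spatial.transform import Rotation as Rt
def wray(uv,z,p,q):
    m=camera_model('wrist');M=np.array(m['mount']);T=np.eye(4);T[:3,:3]=Rt.from_quat(q).as_matrix();T[:3,3]=p
    W=T@M;c=W[:3,3];d=W[:3,:3]@np.linalg.inv(m['K'])@[uv[0],uv[1],1]
    return c+d*(z-c[2])/d[2]
E
python3 - <<'E'
from h import *
s=np.load('pics/w1.npz');p,q=s['p'],s['q']
f=lambda u,v,z:wray((255+(u+.5)/6-.5,165+(v+.5)/6-.5),z,p,q)
a,b=f(363,150,.1),f(325,515,.104)
print(a,b,np.linalg.norm(a-b),np.arctan2(*(a-b)[[1,0]]),'stud',f(343,370,.104),f(343,370,.108))
R=Rt.from_quat(q).as_matrix();print('toolx',np.arctan2(R[1,0],R[0,0]))
# strap sides at z=.068 : full-image px
g=lambda u,v,z:wray((u,v),z,p,q)
c,d=f(250,407,.068),f(780,235,.068);print('strap edge',np.arctan2(*(d-c)[[1,0]]))
c,d=f(405,155,.068),f(770,35,.068);print('strap edge',np.arctan2(*(d-c)[[1,0]]))
print('levertip',g(590,139,.12),g(590,139,.13))
C=np.array([g(441,91,.012),g(469,199,.012),g(302,254,.012),g(265,158,.012)]);print(C,C.mean(0))
E
```

```text
[0.48463307 0.30255628 0.1       ] [0.46027638 0.26686686 0.104     ] 0.043393352737215805 0.9719378225407774 stud [0.4706976  0.28160763 0.104     ] [0.47127824 0.28263134 0.108     ]
toolx 1.0759539060590266
strap edge -0.1688409474349548
strap edge -0.17328470266650614
levertip [0.64933752 0.25372793 0.12      ] [0.64386554 0.25754278 0.13      ]
[[0.6092482  0.31050299 0.012     ]
 [0.59620235 0.21260713 0.012     ]
 [0.43594889 0.23817852 0.012     ]
 [0.45091252 0.33295362 0.012     ]] [0.52307799 0.27356057 0.012     ]
```

Request:
drive_tool([
  {"gripper": 0.5, "tx": 5, "ty": -1, "tz": 0, "yaw": 0},
  {"gripper": 0.5, "tx": 0, "ty": 0, "tz": 40, "yaw": 0},
  {"gripper": 0.5, "tx": 0, "ty": 0, "tz": 40, "yaw": 0},
  {"gripper": 0.5, "tx": 0, "ty": 0, "tz": 30, "yaw": 0},
  {"gripper": 0.5, "tx": 0, "ty": 0, "tz": 22, "yaw": 0},
  {"gripper": 0.5, "tx": 0, "ty": 0, "tz": 20, "yaw": 0},
  {"gripper": 0.5, "tx": 0, "ty": 0, "tz": 0, "yaw": 0},
], force=25)

```text
t: 4.03
ee_pos: [0.4714, 0.2817, 0.0779]
eef_rot: [0.858, 0.513, -0.001, -0.0]
contact_force: [0.0, 0.0, 0.0]
opening: 0.0428
grasp_force: 0.0
```

Request:
drive_tool([
  {"gripper": 0, "tx": 0, "ty": 0, "tz": 0, "yaw": 0},
  {"gripper": 0, "tx": 0, "ty": 0, "tz": 0, "yaw": 0},
  {"gripper": 0, "tx": 0, "ty": 0, "tz": 0, "yaw": 0},
  {"gripper": 0, "tx": 0, "ty": 0, "tz": 0, "yaw": 0},
  {"gripper": 0, "tx": 0, "ty": 0, "tz": 0, "yaw": 0},
])

```text
t: 4.65
ee_pos: [0.4721, 0.2831, 0.0803]
eef_rot: [0.858, 0.513, 0.0, -0.0]
contact_force: [-3.7, 1.4, 6.7]
opening: 0.0168
grasp_force: 25.0
```

Request:
drive_tool([
  {"gripper": 0.35, "tx": 0, "ty": 0, "tz": 0, "yaw": 0},
  {"gripper": 0.35, "tx": 0, "ty": 0, "tz": -10, "yaw": 0},
  {"gripper": 0.35, "tx": 0, "ty": 0, "tz": 0, "yaw": 0},
  {"gripper": 0, "tx": 0, "ty": 0, "tz": 0, "yaw": 0},
  {"gripper": 0, "tx": 0, "ty": 0, "tz": 0, "yaw": 0},
  {"gripper": 0, "tx": 0, "ty": 0, "tz": 0, "yaw": 0},
  {"gripper": 0, "tx": 0, "ty": 0, "tz": 0, "yaw": 0},
])

```text
t: 5.52
ee_pos: [0.4716, 0.2822, 0.0894]
eef_rot: [0.858, 0.513, -0.001, -0.0]
contact_force: [-2.9, -0.6, 5.0]
opening: 0.0094
grasp_force: 27.7
```

Request:
drive_tool([
  {"gripper": 0, "tx": 0, "ty": 0, "tz": 0, "yaw": 0.175},
  {"gripper": 0, "tx": 0, "ty": 0, "tz": 0, "yaw": 0.175},
  {"gripper": 0, "tx": 0, "ty": 0, "tz": 0, "yaw": 0.175},
  {"gripper": 0, "tx": 0, "ty": 0, "tz": 0, "yaw": 0.175},
  {"gripper": 0, "tx": 0, "ty": 0, "tz": 0, "yaw": 0.175},
  {"gripper": 0, "tx": 0, "ty": 0, "tz": 0, "yaw": 0.175},
  {"gripper": 0, "tx": 0, "ty": 0, "tz": 0, "yaw": 0.175},
  {"gripper": 0, "tx": 0, "ty": 0, "tz": 0, "yaw": 0},
])

```text
t: 6.52
ee_pos: [0.4716, 0.2822, 0.0894]
eef_rot: [0.997, -0.072, -0.0, 0.0]
contact_force: [-4.6, -1.2, 5.9]
opening: 0.0095
grasp_force: 27.7
```

Request:
drive_tool([
  {"gripper": 0, "tx": 0, "ty": 0, "tz": 0, "yaw": 0},
  {"gripper": 0, "tx": 0, "ty": 0, "tz": 0, "yaw": 0},
  {"gripper": 0.4, "tx": 0, "ty": 0, "tz": 0, "yaw": 0},
  {"gripper": 0.4, "tx": 0, "ty": 0, "tz": 0, "yaw": 0},
  {"gripper": 0.4, "tx": 0, "ty": 0, "tz": -40, "yaw": 0},
  {"gripper": 0.4, "tx": 0, "ty": 0, "tz": -50, "yaw": 0},
  {"gripper": 0.4, "tx": 0, "ty": 0, "tz": -50, "yaw": 0},
  {"gripper": 0.4, "tx": 0, "ty": 0, "tz": 0, "yaw": 0},
])

```text
t: 7.52
ee_pos: [0.4748, 0.2835, 0.2336]
eef_rot: [0.997, -0.073, 0.004, -0.002]
contact_force: [0.2, -0.6, -0.1]
opening: 0.0343
grasp_force: 0.0
```

Run:
```python
from h import *
import cv2
s=state();print(s['ee_pos'],s['eef_rot'],s['joint_positions'])
R=Rt.from_quat(s['eef_rot']).as_matrix();print('toolx',np.arctan2(R[1,0],R[0,0]))
p,d=capture('wrist')
np.savez('pics/w2.npz',p=s['ee_pos'],q=s['eef_rot'])
cv2.imwrite('pics/w2.png',p[:,:,::-1])
```

```text
[0.4748162  0.28352404 0.23359699] [ 0.99730293 -0.07326644  0.00391799 -0.00188056] [ 0.09688601  0.16837968 -0.75671502  1.67733104  0.12107345  1.33454927
 -2.39767555]
toolx -0.14668199361755507
```

View pics/w2.png

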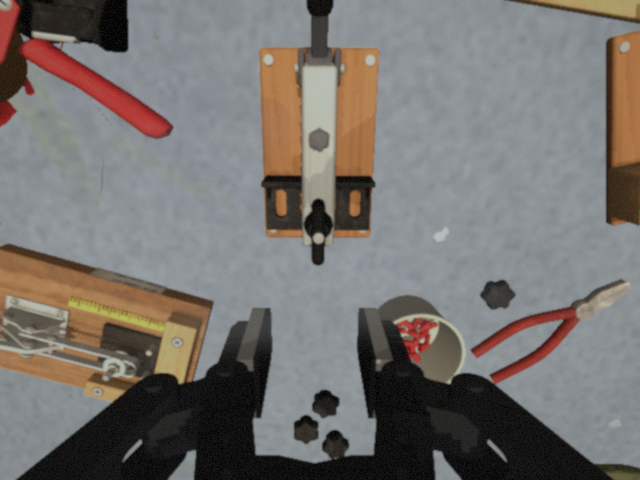

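The wings at (318,230) now lie in line with the strap, which runs up from there to (320,60). Next is the lever: close the fingers, move over it, and push down while following the arc outward.

Request:
drive_tool([
  {"gripper": 0, "tx": 0, "ty": 0, "tz": 0, "yaw": 0},
  {"gripper": 0, "tx": 50, "ty": 0, "tz": 0, "yaw": 0},
  {"gripper": 0, "tx": 50, "ty": 0, "tz": 0, "yaw": 0},
  {"gripper": 0, "tx": 49, "ty": 0, "tz": 0, "yaw": 0},
  {"gripper": 0, "tx": 0, "ty": 0, "tz": 45, "yaw": 0},
  {"gripper": 0, "tx": 0, "ty": 0, "tz": 45, "yaw": 0},
  {"gripper": 0, "tx": 0, "ty": 0, "tz": 0, "yaw": 0},
])

```text
t: 8.45
ee_pos: [0.6164, 0.2582, 0.1331]
eef_rot: [0.997, -0.073, -0.005, 0.002]
contact_force: [-1.3, 0.3, 0.5]
opening: 0.0002
grasp_force: 0.0
```

Run:
```python
from h import *
import cv2
s=state();e=s['ee_pos'];print(e,s['contact_force'],s['opening'])
ax=np.array([.989,-.1465]);print('offset',(e[:2]-[.5873,.2644])@ax,(e[:2]-[.5873,.2644])@[.1465,.989])
p,d=capture('side');p=p[80:240,250:450]
cv2.imwrite('pics/s2.png',cv2.resize(p[:,:,::-1],None,fx=3.7,fy=3.7,interpolation=cv2.INTER_CUBIC))
```

```text
[0.61642066 0.25818294 0.13312025] [-1.33217058  0.33345599  0.53317118] 0.00018994280003464513
offset 0.0297111329398033 -0.0018824973166993147
```

View pics/s2.png

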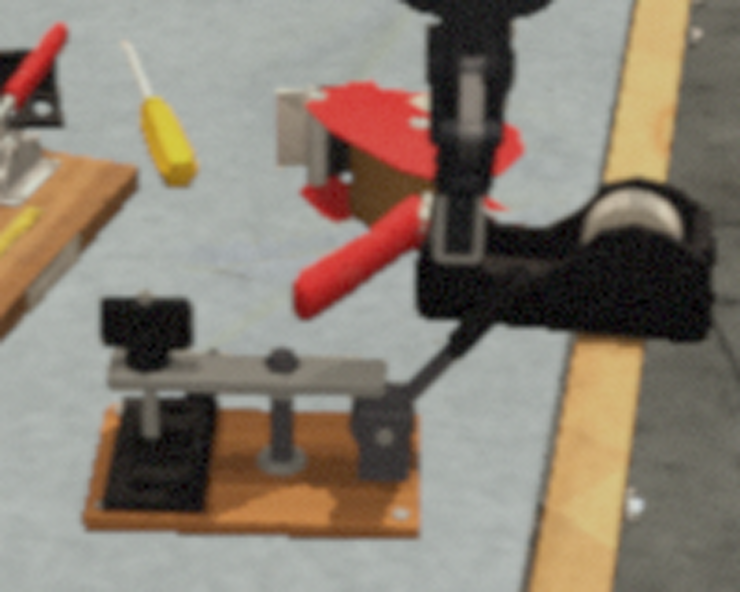

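Request:
drive_tool([
  {"gripper": 0, "tx": 0, "ty": 0, "tz": 20, "yaw": 0},
  {"gripper": 0, "tx": 2, "ty": 0, "tz": 12, "yaw": 0},
  {"gripper": 0, "tx": 12, "ty": 0, "tz": 12, "yaw": 0},
  {"gripper": 0, "tx": 10, "ty": 0, "tz": 12, "yaw": 0},
  {"gripper": 0, "tx": 7, "ty": 0, "tz": 13, "yaw": 0},
  {"gripper": 0, "tx": 3, "ty": 0, "tz": 14, "yaw": 0},
  {"gripper": 0, "tx": 1, "ty": 0, "tz": 6, "yaw": 0},
  {"gripper": 0, "tx": 0, "ty": 0, "tz": 0, "yaw": 0},
])

```text
t: 9.5
ee_pos: [0.654, 0.2544, 0.0495]
eef_rot: [0.997, -0.074, -0.001, 0.001]
contact_force: [-0.2, -0.9, 1.1]
opening: -0.0001
grasp_force: 0.0
```

Request:
drive_tool([
  {"gripper": 0, "tx": 0, "ty": 0, "tz": 3, "yaw": 0},
  {"gripper": 0, "tx": 0, "ty": 0, "tz": 3, "yaw": 0},
  {"gripper": 0, "tx": 0, "ty": 0, "tz": 0, "yaw": 0},
  {"gripper": 0, "tx": 0, "ty": 0, "tz": 0, "yaw": 0},
])

```text
t: 10.0
ee_pos: [0.6545, 0.255, 0.046]
eef_rot: [0.997, -0.074, 0.0, 0.0]
contact_force: [-1.8, -1.6, 7.3]
opening: 0.0005
grasp_force: 3.7
```

Request:
drive_tool([
  {"gripper": 0, "tx": 0, "ty": 0, "tz": 0, "yaw": 0},
  {"gripper": 0, "tx": 0, "ty": 0, "tz": -20, "yaw": 0},
  {"gripper": 0, "tx": 0, "ty": 0, "tz": -50, "yaw": 0},
  {"gripper": 0, "tx": 0, "ty": 0, "tz": -50, "yaw": 0},
  {"gripper": 0, "tx": -40, "ty": 0, "tz": -50, "yaw": 0},
  {"gripper": 0, "tx": -40, "ty": 0, "tz": 0, "yaw": 0},
  {"gripper": 0, "tx": 0, "ty": 0, "tz": 0, "yaw": 0},
  {"gripper": 0, "tx": 0, "ty": 0, "tz": 0, "yaw": 0},
])

```text
t: 11.0
ee_pos: [0.5767, 0.2662, 0.2137]
eef_rot: [0.997, -0.074, 0.001, 0.0]
contact_force: [-0.4, -0.5, -0.7]
opening: 0.0001
grasp_force: 0.0
```

Run:
```python
from h import *
import cv2
s=state();print(s['ee_pos'],s['contact_force'])
p,d=capture('side');p=p[80:240,250:450]
cv2.imwrite('pics/s3.png',cv2.resize(p[:,:,::-1],None,fx=3.7,fy=3.7,interpolation=cv2.INTER_CUBIC))
```

```text
[0.57674312 0.26618597 0.21373685] [-0.42667945 -0.54736385 -0.71135403]
```

View pics/s3.png

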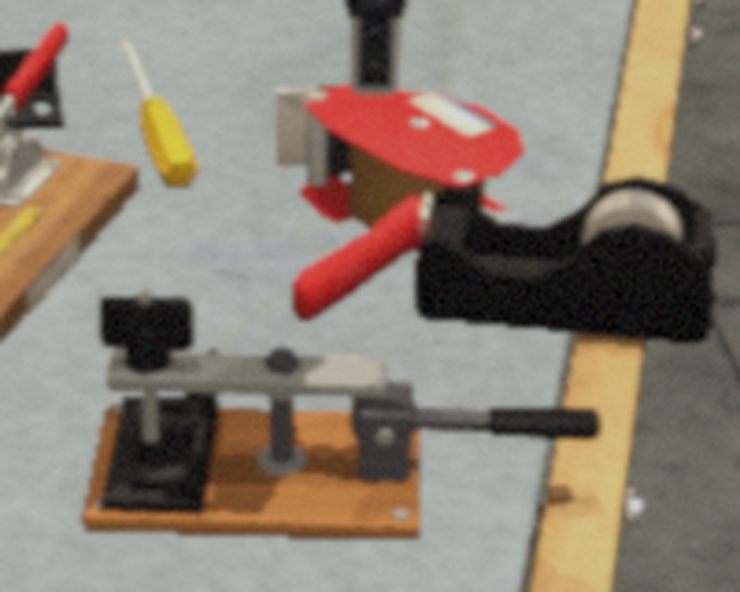

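The lever is level, from (385,435) to (597,423). The wings at (147,320) are still in line with the strap, and the arm is clear of everything.

```bash
python3 -c "
from rig import *
print(close_job())"
```

```text
the job is handed in; nothing more can be done
None
```

I turned the bracket clamp's wing nut in line with the strap while its lever was up, then pushed the lever down to its stop. The other clamp was not touched, and I handed the job in about 11 s into the 43 s limit; no verdict came back.

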